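# Eject the bur block and trap it in the chute

## Robot

A 7-joint arm with a two-finger parallel gripper is mounted at the origin on a cart in front of the work surface, level with it; the furniture and walls round the work are solid. World frame = base frame: x ahead of the robot, y to its left, z up, the work surface at z = 0. Lengths are in m, angles in rad, forces in N, time in s.
With the tool pointing down it reaches from about 0.4 to 0.925 m from the base axis. Payload 4.1 kg.
Tool frame: the origin (TCP) lies on the centre line of the jaws, within the pads' length; the fingertips stand 19 mm ahead of it and the grasp point (between the pads) is the TCP; z points along the fingers, y is the direction in which the jaws open and shut (so a half turn about z gives the same grasp; the last joint's range is limited). The gripper opens to 85 mm and grips with 20 to 120 N. Pads are 22 mm wide; open, the fingers measure 114 mm over their backs; the gripper's body (76 mm by 85 mm) begins 54 mm behind the grasp point. The pads swing forward as they close: fully open they stand 13 mm farther back than shut.
Start: joints at [-1.273, 0.398, 0.045, 1.537, -0.019, 1.207, -0.051], TCP at [0.251, 0.6, 0.25] pointing down, gripper open.
Joint ranges: [-2.82, 2.82], [-0.49, 2.23], [-1.37, 1.46], [0, 2.46], [-1.36, 4.5], [0.23, 2], [-2.94, 2.94]. Speed limits (rad/s): [2.57, 2.57, 3.14, 3.14, 3.14, 3.14, 3.14].

## Interface

Orientations are given as [roll, pitch, yaw] about the fixed x, y, z axes, in that order (R = Rz(yaw) Ry(pitch) Rx(roll)).
In Python, from plant import * gives the robot as it stands. The module is installed in compiled form; this text tells all that it offers.
- The arm moves only by the shell command python3 -m inch 'ROWS' [FORCE]. ROWS is JSON, a list of rows, each a list of 3 entries, a list of its own where there are three numbers: the shift along the world's x, y, z scaled (see below), then the turn about the world's z scaled (see below), then the gripper command: -1 is shut, 1 is fully open, values between are in proportion. In form: [[[tx, ty, tz], twist, jaw], ...]. A call has 1 to 20 rows; each row shifts and turns the pose as measured when the row begins; what a row does not reach is not made up. The controller multiplies each number of a shift by 25 cm and each number of a turn by 180 degrees. A row lasts 1/8 s, in which the tool goes at most 62.5 mm and 10.7 degrees, less where a joint would pass 70% of its speed; a pose out of reach is approached as far as the arm can. A call with a number of a shift or a turn outside -1 to 1 is refused whole. A call with a gripper value outside its range is refused whole. The fingers move at their own pace and stop on an object; FORCE is the grip in N (left out, the last holds). Time passes only in rows, so rows that do not move let the fingers close. It gives the time, the measured TCP pose, the force and the opening at its end, in the units of the state.
- get_state(): the state, without advancing time (a new reading comes with each control period).
- grab_frame(name): name is "scene" or "side" or "wrist"; returns a dict with "pixels" (400x640x3 uint8, blue, green, red), "mtx" (3x3 intrinsics, pixels), "dist" ([k1, k2, p1, p2, k3] as OpenCV has them; the pictures are not rectified), "world_to_cam" (4x4, takes a point from world to camera coordinates). Camera axes: x right, y up, looking along -z (the intrinsics and any distortion apply to the point x, -y, -z); pixel columns grow to the right and rows downward; lengths in m; the calibration is good to about 2 mm. A picture is of the moment at which its call begins. There is no depth.
- finish_job(): hands the job in, once; it reports no verdict.
The state is a dict: "t": time; "joint_positions": joint angles; "joint_velocities": joint speeds; "joint_efforts": joint torques, N m; "ee_pos": TCP position; "eef_rot": TCP orientation; "contact_force": force on the tool from outside, world axes, zero at the start; "torque": the same for the moment, N m; "gripper_width": finger opening in m.
Only numpy, scipy, OpenCV 4.12 (cv2) and the standard library are available. Lean on these libraries where they do the work, as an engineer would, in place of code of your own. Each camera call takes 0.05 s, during which the arm holds its last target.

## Task

Eject the blue bur block from its stand: press the red button down with one fingertip, and have the other finger standing in the chute so that it stops the block as it slides, before it runs off the open low end. Finish while holding it like that: the button still pressed down and the block, clear of its pocket, lying still in the chute against the finger. Do not pinch or lift the block, and leave the other things on the worktop alone.

Things in the scene. Friction and masses are not known exactly. Their poses are not given: they have to be found in the camera images.
- stand: White fixed ejector stand, base 150 x 112 mm: a sloping metal chute and, beside it, a round pillar with a red push button. Origin: on the worktop below the catching point, which is on the chute's centre line, abreast of the button. x: level, toward the chute's high end; y: toward the button (its axis at x = 0, y = 56 mm); z up. Turned up to 0.45 rad either way.
- chute: The chute, tilted 25 degrees. Origin: lane floor at the catching point, 50 mm above the worktop; x UP the slope, z square to the floor. Lane floor from the open low end x = -35 mm to x = 58 mm, then a pocket 38 mm long, sunk 5 mm, and a back wall (top 100 mm above the worktop). Rails 35 mm apart inside, 4 mm thick, 12 mm high. Slippery: a freed block is off the low end in about 0.3 s.
- button_top (a point): Centre of the top face of the red button, 26 mm across; 67 mm above the worktop when up. It goes straight down 10 mm (then 57 mm above the worktop, 7 mm above the lane floor at the catching point). Its pillar is 36 mm across, top at 55 mm.
- eject_button (a joint): Travel of the red button in m: 0 up, 0.010 fully down. Spring-loaded: about 2.5 N to start, 7 N fully down; it comes back up when released. It raises a lifter under the block by the same amount, so that the block clears its pocket and slides off at about 5 to 6 mm.
- block_center (a point): Centre of the blue anodised aluminium bur block, 32 x 32 x 20 mm, about 80 g, with nine small dark holes on top. At the start it lies in the pocket at the high end of the chute (in the chute frame about x = 75, y = 0, z = 5 mm); lying on the lane its centre is at z = 10 mm. Axes as the block's, those of the chute while it lies in it.
- cast: Bystander: a beige plaster tooth cast, 58x64x28 mm, loose. Origin at the centre of its underside.
- dish: Bystander: a small octagonal glass dish, 31 mm wide, 26 mm tall, loose. Origin at the centre of its underside.
- syringe: Bystander: a slim resin syringe lying flat, 109x24x11 mm, loose. Origin at the centre of its underside.
- bottle_red: Bystander: a dark dropper bottle with a dark red cap, 26 mm across, 68 mm tall, loose. Origin at the centre of its underside.
- bottle_blue: Bystander: a white dropper bottle with a blue cap, 26 mm across, 68 mm tall, loose. Origin at the centre of its underside.
- pot: Bystander: a white round cotton-tip pot, 49 mm across, 82 mm tall, loose. Origin at the centre of its underside.
- gauze: Bystander: a teal gauze carton, 94x62x36 mm, loose. Origin at the centre of its underside.
- bur_block: The same blue bur block; this origin is the centre of its underside (see its centre point).

How it is judged:
By the outcome, as a careful person would: the job done as asked, in the order asked, and still so for the second after the job is handed in, while the arm keeps its last pose, push and grip.
It also fails if it takes over 32 s, if anything falls off the work surface, if the arm or the gripper's body presses on something with over 40 N, if the wrist force passes 120 N, or if a joint passes its speed limit or range.

## Working session

There is one attempt and no reset: what is moved stays moved. The work goes in short steps, Python scripts to look and compute and a shell command to move; the robot and the scene stay as the last step left them, time stands still between calls to the robot, and variables do not carry over. Pictures are saved under pics/ and viewed, and the job is handed in when it is done.

```bash
mkdir -p pics
python3 - <<'E'
from plant import *
import cv2
s=get_state();print({k:s[k] for k in('t','ee_pos','eef_rot','contact_force','gripper_width')})
for n in('scene','side','wrist'):
    f=grab_frame(n);cv2.imwrite(f'pics/{n}0.png',f['pixels']);print(n,f['mtx'].tolist() if hasattr(f['mtx'],'tolist') else f['mtx'],f['dist'],f['world_to_cam'])
E
```

```text
{'t': 0.0, 'ee_pos': array([0.25092272, 0.59898794, 0.24927758]), 'eef_rot': array([-3.13971192e+00,  1.23413442e-04,  2.74496301e+00]), 'contact_force': array([-0.27444058,  0.52201932, -0.28515972]), 'gripper_width': 0.08528020432166504}
scene [[476.337121813771, 0.0, 329.87032895733853], [0.0, 476.337121813771, 202.81993009888234], [0.0, 0.0, 1.0]] [-0.03998486  0.          0.          0.          0.        ] [[ 0.90043181 -0.43464543 -0.01748987 -0.37621957]
 [ 0.29550517  0.58168744  0.75783667 -0.25878371]
 [-0.31921661 -0.68754859  0.65220985 -1.08824815]
 [ 0.          0.          0.          1.        ]]
side [[365.31119909701323, 0.0, 313.03696663648356], [0.0, 365.31119909701323, 200.90185935229374], [0.0, 0.0, 1.0]] [-0.07038933  0.          0.          0.          0.        ] [[ 0.96711133 -0.25380006 -0.01676887 -0.43054617]
 [ 0.1043549   0.33579526  0.93613653 -0.16089923]
 [-0.2319606  -0.90709816  0.35123668 -0.97184153]
 [ 0.          0.          0.          1.        ]]
wrist [[354.37025809540506, 0.0, 317.20755265754445], [0.0, 354.37025809540506, 201.40756834952188], [0.0, 0.0, 1.0]] [-0.04685902  0.          0.          0.          0.        ] [[ 0.38676464  0.92217582 -0.00220604 -0.64945315]
 [-0.87889559  0.36788633 -0.30364814  0.0390323 ]
 [-0.2792054   0.11937924  0.95278169 -0.3794754 ]
 [ 0.          0.          0.          1.        ]]
```

View pics/scene0.png

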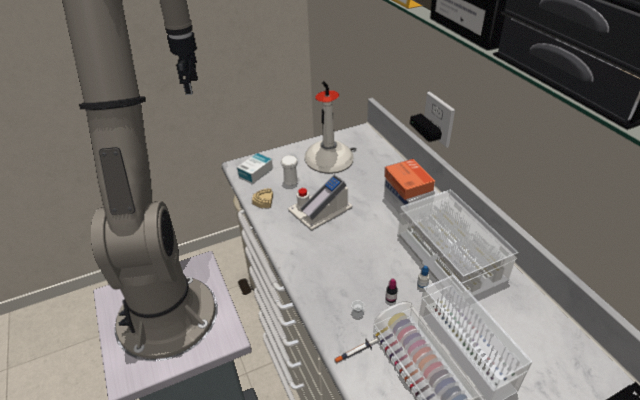

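View pics/side0.png

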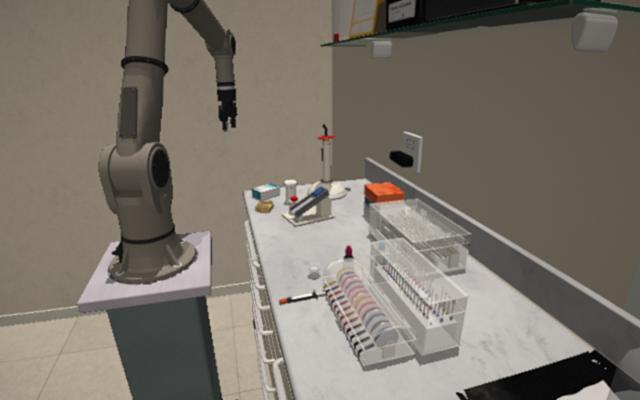

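View pics/wrist0.png

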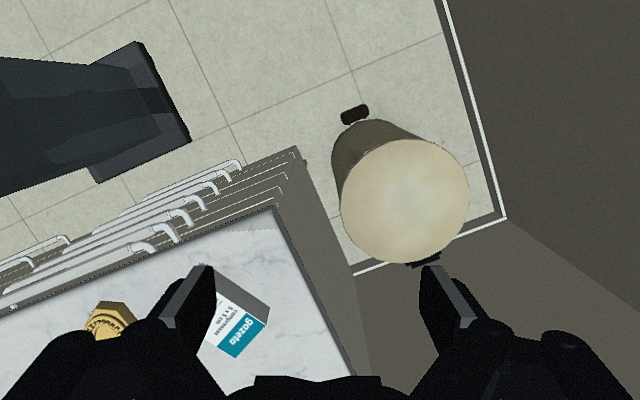

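```bash
cat > h.py <<'E'
import numpy as np, cv2
def ray(f,uv):
    M=np.array(f['mtx']);p=cv2.undistortPoints(np.array([[uv]],float),M,np.array(f['dist']))[0,0]
    W=np.array(f['world_to_cam']);R=W[:3,:3];t=W[:3,3]
    return -R.T@t, R.T@np.array([p[0],-p[1],-1.])
def onz(f,uv,z):
    o,d=ray(f,uv);return o+d*(z-o[2])/d[2]
def proj(f,X):
    W=np.array(f['world_to_cam']);c=W[:3,:3]@np.array(X)+W[:3,3]
    return cv2.projectPoints(np.array([[c[0],-c[1],-c[2]]]),np.zeros(3),np.zeros(3),np.array(f['mtx']),np.array(f['dist']))[0].ravel()
def tri(rs):
    A=0;b=0
    for o,d in rs:
        d=d/np.linalg.norm(d);P=np.eye(3)-np.outer(d,d);A=A+P;b=b+P@o
    return np.linalg.solve(A,b)
def red(px):
    h=cv2.cvtColor(px,cv2.COLOR_BGR2HSV);return (((h[...,0]<8)|(h[...,0]>172))&(h[...,1]>150)&(h[...,2]>90)).astype(np.uint8)
def blue(px):
    h=cv2.cvtColor(px,cv2.COLOR_BGR2HSV);return ((abs(h[...,0].astype(int)-110)<14)&(h[...,1]>110)&(h[...,2]>40)).astype(np.uint8)
def blobs(m,mn=8):
    n,l,s,c=cv2.connectedComponentsWithStats(m);return [(s[i].tolist(),c[i].round(1).tolist()) for i in range(1,n) if s[i][4]>=mn]
E
python3 - <<'E'
from plant import *
from h import *
for n,(x,y) in(('scene',(280,165)),('side',(240,170))):
    f=grab_frame(n);p=f['pixels']
    print(n,'red',blobs(red(p)),'blue',blobs(blue(p)))
    cv2.imwrite(f'pics/{n}z.png',cv2.resize(p[y:y+70,x-40:x+80],None,fx=6,fy=6,interpolation=cv2.INTER_CUBIC))
E
```

```text
scene red [([316, 91, 23, 11, 178], [326.7, 96.1]), ([410, 159, 9, 7, 19], [413.8, 162.3]), ([405, 162, 28, 21, 185], [420.4, 173.4]), ([386, 171, 4, 6, 9], [387.9, 173.4]), ([391, 177, 11, 12, 26], [395.6, 182.0]), ([299, 188, 8, 8, 46], [302.2, 191.6]), ([402, 188, 3, 5, 9], [402.8, 190.0])] blue [([325, 177, 15, 14, 87], [332.5, 183.9]), ([399, 197, 7, 6, 13], [402.2, 199.6]), ([422, 266, 6, 10, 49], [424.6, 270.4])]
side red [([336, 34, 3, 6, 9], [337.1, 36.0]), ([318, 135, 17, 5, 47], [325.7, 137.1]), ([387, 182, 17, 16, 85], [393.8, 188.0]), ([365, 185, 12, 14, 31], [370.1, 192.3]), ([291, 196, 6, 5, 25], [293.6, 198.1])] blue [([313, 188, 11, 8, 50], [317.8, 191.5])]
```

```bash
ls pics
```

```text
scene0.png
scenez.png
side0.png
sidez.png
wrist0.png
```

View pics/scenez.png

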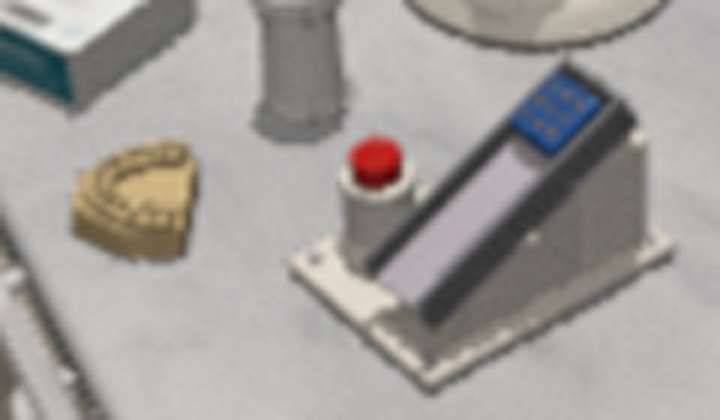

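Run:
```python
from plant import *
from h import *
fs,fd=grab_frame('scene'),grab_frame('side')
b=tri([ray(fs,(302.5,190.5)),ray(fd,(293.6,197.5))]);print('btn tri',b,'onz',onz(fs,(302.5,190),.067),onz(fd,(293.6,196.8),.067))
print('block',tri([ray(fs,(332.5,183.9)),ray(fd,(317.8,191.5))]),onz(fs,(332.5,183.9),.09),onz(fd,(317.8,191.5),.09))
```

```text
btn tri [0.43143252 0.20085942 0.06407432] onz [0.4312469  0.19957312 0.067     ] [0.43106676 0.19952625 0.067     ]
block [0.5041214  0.1579761  0.09186993] [0.504785   0.16001477 0.09      ] [0.50590381 0.16346218 0.09      ]
```

Run:
```python
from plant import *
from h import *
fs,fd=grab_frame('scene'),grab_frame('side')
print('lampbase',onz(fs,(329,155),0.01),'lamptop',tri([ray(fs,(327,96)),ray(fd,(325.7,137))]), 'pot',onz(fs,(289,160),.082),'cam',ray(fs,(0,0))[0])
```

```text
lampbase [0.60390923 0.39159823 0.01      ] lamptop [0.60035763 0.38797761 0.22486486] pot [0.44453688 0.32917543 0.082     ] cam [ 0.06784511 -0.76121437  0.89930192]
```

```bash
python3 -m inch '[[[0.09,-0.21,0],0.024,1],[[0.09,-0.21,0],0.024,1],[[0.09,-0.21,0],0.024,1],[[0.09,-0.21,0],0.024,1],[[0.09,-0.21,0],0.024,1],[[0.09,-0.21,0],0.024,1],[[0.09,-0.21,0],0.024,1],[[0.09,-0.21,0],0.024,1]]' 20
python3 - <<'E'
from plant import *
from h import *
s=get_state();print(s['t'],s['ee_pos'],s['eef_rot'],s['contact_force'])
f=grab_frame('wrist');cv2.imwrite('pics/wrist1.png',f['pixels'])
E
```

```text
t: 1.45
ee_pos: [0.4322, 0.1713, 0.2513]
eef_rot: [3.136, 0.003, -2.905]
contact_force: [1.4, 1.0, -0.7]
gripper_width: 0.0851
1.45 [0.43221452 0.17129629 0.25134632] [ 3.13626261  0.00329856 -2.90487699] [ 1.37196989  0.97146761 -0.71667768]
```

View pics/wrist1.png

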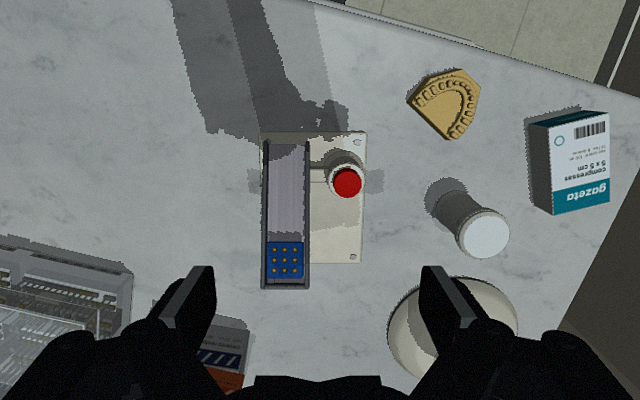

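```bash
cat > m.py <<'E'
from plant import *
from h import *
f=grab_frame('wrist');p=f['pixels']
r=[b for b in blobs(red(p),200) if b[0][0]>280 and b[0][1]<260 ];bl=[b for b in blobs(blue(p),300) if b[0][0]>200 and b[0][0]<400]
print(r,bl)
m=blue(p);m=cv2.morphologyEx(m,cv2.MORPH_CLOSE,np.ones((9,9)));c=max([c for c in cv2.findContours(m,0,2)[0] if 200<c[:,0,0].mean()<400],key=cv2.contourArea)
rc=cv2.minAreaRect(c);print(rc)
B=onz(f,r[0][1],.067);P=onz(f,rc[0],.0953)
print('btn',B,'block top',P,'d',np.linalg.norm((P-B)[:2]),'exp .0833')
d=P-B;yaw=np.arctan2(d[1],d[0])-np.arctan2(-.056,.0616);print('yaw',yaw)
bx=cv2.boxPoints(rc);print([ (q.round(1).tolist(),onz(f,q,.0953).round(4).tolist()) for q in bx])
X=np.array([np.cos(yaw),np.sin(yaw)]);Y=np.array([-X[1],X[0]])
print('origin from btn',B[:2]-.056*Y,'from block',P[:2]-.0616*X)
cv2.imwrite('pics/wz.png',cv2.resize(p[120:300,230:390],None,fx=3,fy=3,interpolation=cv2.INTER_CUBIC))
E
python3 m.py
```

```text
[([346, 170, 27, 27, 570], [359.2, 182.6])] [([279, 241, 37, 37, 1136], [296.9, 259.0])]
((297.0, 259.0), (36.0, 36.0), 90.0)
btn [0.43012911 0.19982926 0.067     ] block top [0.50235541 0.15982487 0.0953    ] d 0.08256505936442811 exp .0833
yaw 0.23200106778482044
[([279.0, 241.0], [0.4891, 0.1412, 0.0953]), ([315.0, 241.0], [0.4821, 0.1713, 0.0953]), ([315.0, 277.0], [0.5162, 0.1791, 0.0953]), ([279.0, 277.0], [0.5234, 0.1479, 0.0953])]
origin from btn [0.44300494 0.1453296 ] from block [0.44240578 0.14566146]
```

View pics/wz.png

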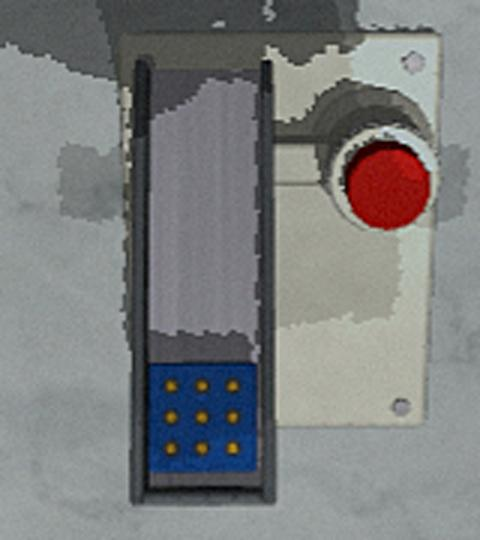

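```bash
python3 -m inch '[[[0,0,-0.16],0,-0.02],[[0,0,-0.16],0,-0.02],[[0,0,-0.13],0,-0.02],[[0,0,0],0,-0.02],[[0,0,0],0,-0.02]]'
python3 m.py
python3 - <<'E'
from plant import *
from h import *
s=get_state();print(s['t'],s['ee_pos'],s['eef_rot'],s['contact_force'],s['gripper_width'])
f=grab_frame('wrist');cv2.imwrite('pics/wrist2.png',f['pixels'])
f=grab_frame('side');cv2.imwrite('pics/side2.png',cv2.resize(f['pixels'][120:230,230:370],None,fx=5,fy=5,interpolation=cv2.INTER_CUBIC))
E
```

```text
t: 2.17
ee_pos: [0.4361, 0.1672, 0.1393]
eef_rot: [3.136, 0.01, -2.923]
contact_force: [-0.1, -0.5, -0.6]
gripper_width: 0.0417
[([351, 212, 42, 34, 964], [372.2, 229.9])] [([254, 312, 53, 61, 2177], [283.4, 344.6])]
((280.0, 342.0), (60.0, 52.0), 90.0)
btn [0.43193183 0.20056826 0.067     ] block top [0.49968029 0.16019861 0.0953    ] d 0.07886420059577282 exp .0833
yaw 0.20043374776904832
[([254.0, 312.0], [0.4828, 0.1425, 0.0953]), ([306.0, 312.0], [0.4766, 0.1705, 0.0953]), ([306.0, 372.0], [0.518, 0.1792, 0.0953]), ([254.0, 372.0], [0.5247, 0.1491, 0.0953])]
origin from btn [0.44308112 0.14568936] from block [0.4393135  0.14793439]
2.225 [0.43596234 0.16717241 0.13935455] [ 3.13585545  0.01038811 -2.92272598] [ 1.13607233 -1.01015168 -0.02651498] 0.041682638917048674
```

View pics/wrist2.png

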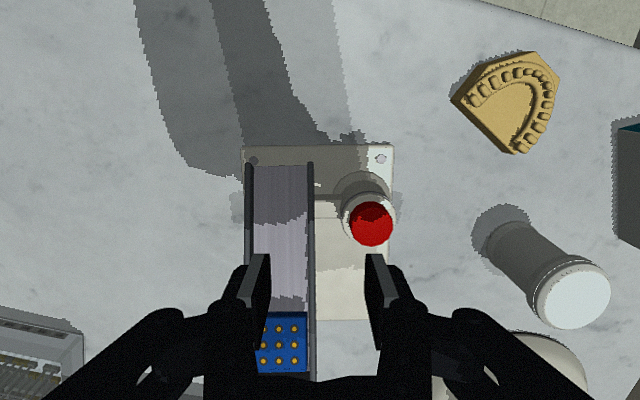

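View pics/side2.png

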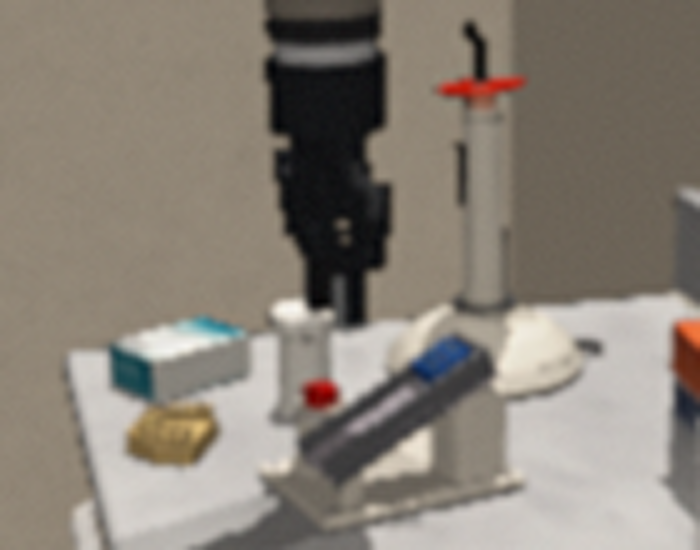

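Run:
```python
import cv2,numpy as np
p=cv2.imread('pics/wrist2.png')[235:400,210:430]
p=np.clip((p/255.)**.5*255,0,255).astype(np.uint8)
cv2.imwrite('pics/tips.png',cv2.resize(p,None,fx=3.5,fy=3.5,interpolation=cv2.INTER_CUBIC))
```

```text
(no output)
```

View pics/tips.png

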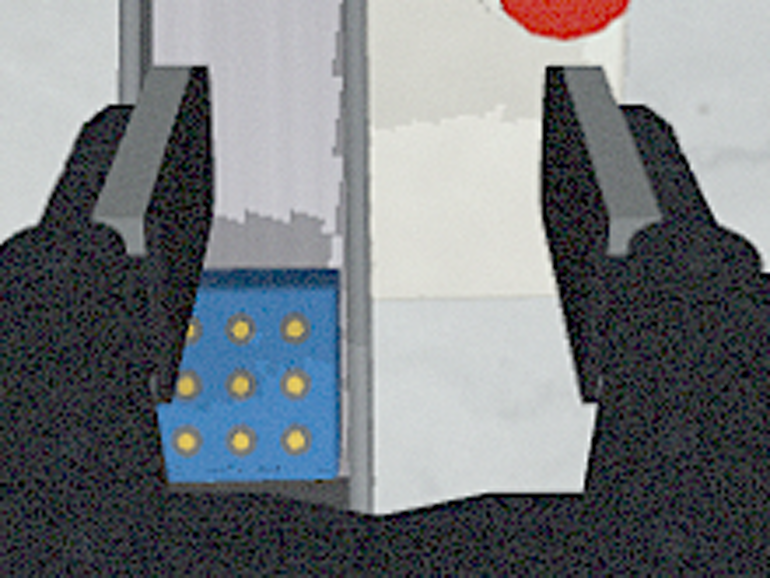

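Run:
```python
from plant import *
from h import *
f=grab_frame('wrist')
s=get_state();T=s['ee_pos'];print(T,s['eef_rot'],s['gripper_width'])
for z in np.arange(.11,.145,.005):
    a,b=onz(f,(270,254),z),onz(f,(365.7,254),z);print(round(z,3),np.linalg.norm(a-b),((a+b)/2-T).round(4))
    
a,b=onz(f,(270,254),.122),onz(f,(365.7,254),.122);print((b-a))
print('btn',onz(f,(371.5,222),.067))
```

```text
[0.43607609 0.16705123 0.13941789] [ 3.13566707  0.01103645 -2.92281688] 0.041790432244911815
0.11 0.045336014221805415 [-0.0026  0.0004 -0.0294]
0.115 0.04383736877882647 [-0.0051 -0.0001 -0.0244]
0.12 0.04233872333584751 [-0.0075 -0.0007 -0.0194]
0.125 0.040840077892868566 [-0.01   -0.0013 -0.0144]
0.13 0.03934143244988959 [-0.0124 -0.0019 -0.0094]
0.135 0.03784278700691069 [-0.0149 -0.0025 -0.0044]
0.14 0.03634414156393172 [-0.0173 -0.0031  0.0006]
[-8.92509595e-03  4.07738754e-02  2.77555756e-17]
btn [0.42736525 0.19887056 0.067     ]
```

```bash
python3 -m inch '[[[-0.008,0.019,-0.06],0.004,0.153],[[0,0,-0.06],0,0.153],[[0,0,-0.04],0,0.153],[[0,0,0],0,0.153]]'
python3 - <<'E'
from plant import *
from h import *
s=get_state();print(s['t'],s['ee_pos'],s['eef_rot'],s['contact_force'],s['gripper_width'])
f=grab_frame('wrist');cv2.imwrite('pics/wrist3.png',f['pixels'][150:,150:480].repeat(2,0).repeat(2,1))
f=grab_frame('scene');cv2.imwrite('pics/scene3.png',cv2.resize(f['pixels'][130:230,260:380],None,fx=6,fy=6,interpolation=cv2.INTER_CUBIC))
E
```

```text
t: 2.88
ee_pos: [0.4339, 0.1724, 0.0971]
eef_rot: [3.135, 0.012, -2.909]
contact_force: [0.6, 0.2, 0.4]
gripper_width: 0.0493
2.875 [0.43386818 0.17243075 0.09706126] [ 3.1352429   0.01164686 -2.90903071] [0.58759859 0.22450235 0.40526666] 0.04933421466129606
```

View pics/wrist3.png

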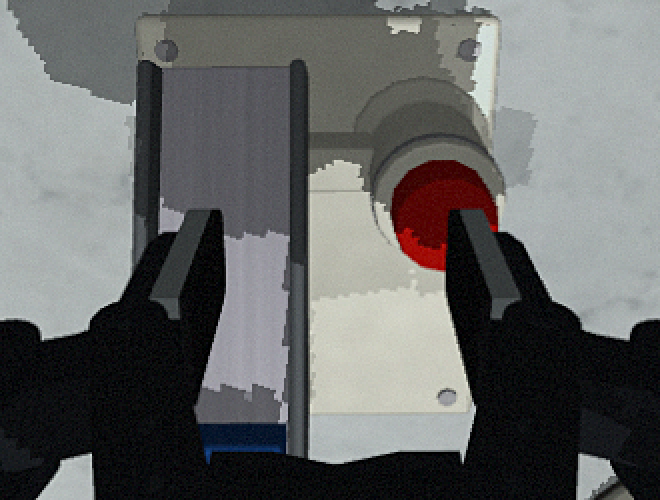

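View pics/scene3.png

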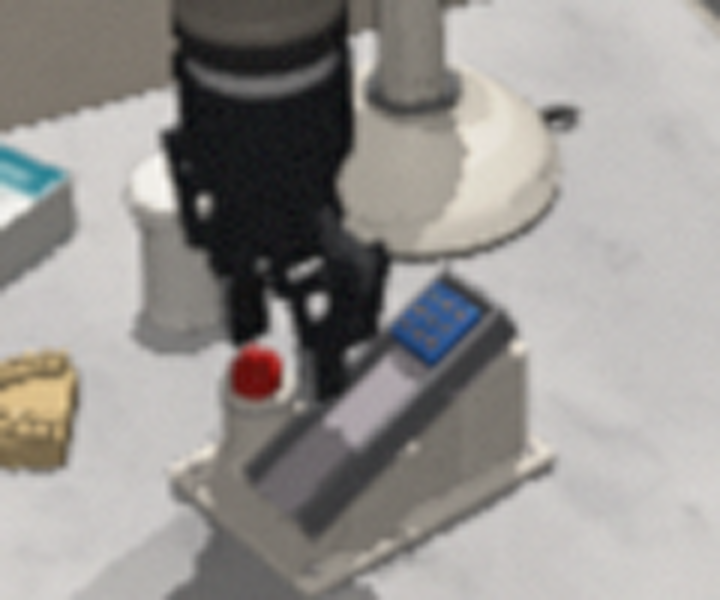

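Run:
```python
from plant import *
from h import *
f=grab_frame('wrist');T=get_state()['ee_pos'];print(T)
O=np.array([.4433,.1452]);y=.231;X=np.array([np.cos(y),np.sin(y)]);Y=np.array([-X[1],X[0]])
for n,u in(('L',251.5),('R',386.5)):
  for z in(.080,.083):
    q=onz(f,(u,255),z)[:2]-O;print(n,z,q@X,q@Y)
print('TCP',(T[:2]-O)@X,(T[:2]-O)@Y)
m=red(f['pixels']);b=[b for b in blobs(m,200) if b[0][0]>280];print(b)
# rail inner edges at row ~ 150+240/2 : lane floor near catching point
for u in(160,290):
    q=onz(f,(150+u/2,150+230/2),.053)[:2]-O;print('lane edge',q@X,q@Y)
```

```text
[0.4348888  0.17284493 0.09835735]
L 0.08 -0.010064337191109683 0.000558751312254342
L 0.083 -0.011594896672799412 0.001155556155281253
R 0.08 -0.009923264100143369 0.059745196727036494
R 0.083 -0.011456856571646589 0.05906952724622182
TCP -0.0018584464495006421 0.02883637540354525
[([348, 263, 25, 20, 260], [360.6, 273.3])]
lane edge 0.009602559178683922 -0.016556896747814697
lane edge 0.009588291229146203 0.01780559368646935
```

```bash
python3 -m inch '[[[-0.008,-0.004,-0.02],0,0.153],[[0,0,-0.02],0,0.153],[[0,0,-0.01],0,0.153],[[0,0,0],0,0.153]]'
```

```text
t: 3.52
ee_pos: [0.4333, 0.1719, 0.0857]
eef_rot: [3.134, 0.016, -2.909]
contact_force: [-0.5, 1.0, -0.1]
gripper_width: 0.0491
```

```bash
python3 -m inch '[[[0,0,-0.012],0,0.153],[[0,0,-0.008],0,0.153],[[0,0,0],0,0.153]]'
python3 - <<'E'
from plant import *
from h import *
f=grab_frame('wrist');cv2.imwrite('pics/wrist4.png',f['pixels'][150:,150:480].repeat(2,0).repeat(2,1))
f=grab_frame('scene');cv2.imwrite('pics/scene4.png',cv2.resize(f['pixels'][130:230,260:380],None,fx=6,fy=6,interpolation=cv2.INTER_CUBIC))
E
```

```text
t: 3.9
ee_pos: [0.4337, 0.1721, 0.0811]
eef_rot: [3.133, 0.016, -2.91]
contact_force: [-1.0, 0.3, 3.7]
gripper_width: 0.0492
```

View pics/wrist4.png

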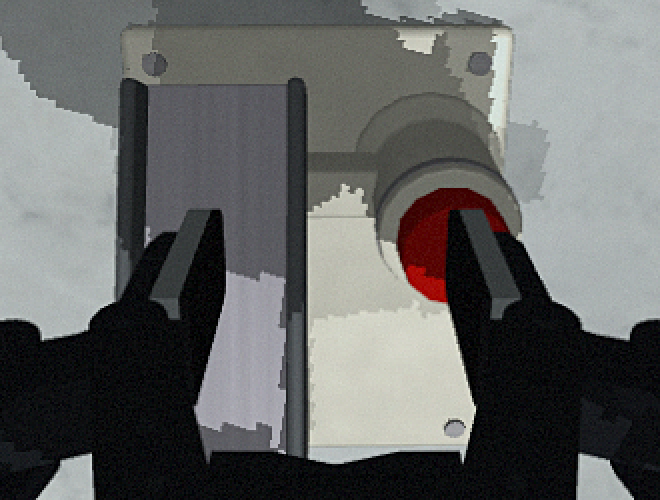

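View pics/scene4.png

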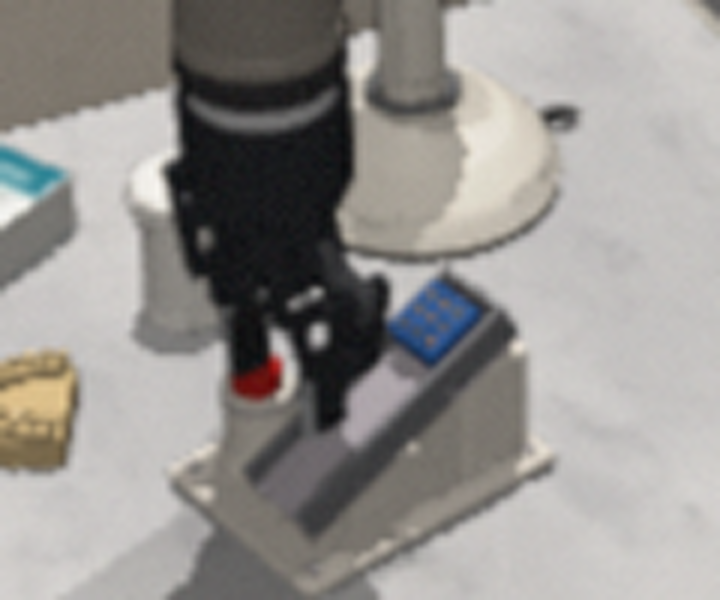

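```bash
python3 -m inch '[[[0,0,-0.014],0,0.153],[[0,0,-0.014],0,0.153],[[0,0,-0.006],0,0.153],[[0,0,0],0,0.153]]'
python3 - <<'E'
from plant import *
from h import *
f=grab_frame('wrist');cv2.imwrite('pics/wrist5.png',f['pixels'][150:,150:480].repeat(2,0).repeat(2,1))
f=grab_frame('scene');cv2.imwrite('pics/scene5.png',cv2.resize(f['pixels'][130:230,260:380],None,fx=6,fy=6,interpolation=cv2.INTER_CUBIC))
E
```

```text
t: 4.5
ee_pos: [0.4337, 0.1721, 0.0729]
eef_rot: [3.133, 0.016, -2.91]
contact_force: [-1.2, -0.7, 6.6]
gripper_width: 0.0491
```

View pics/wrist5.png

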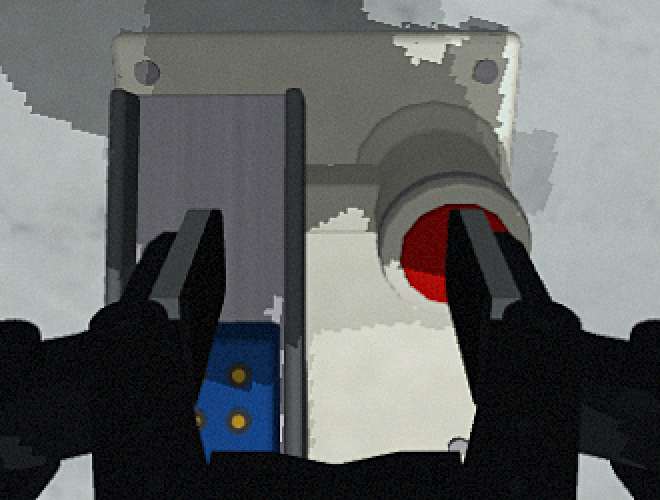

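View pics/scene5.png

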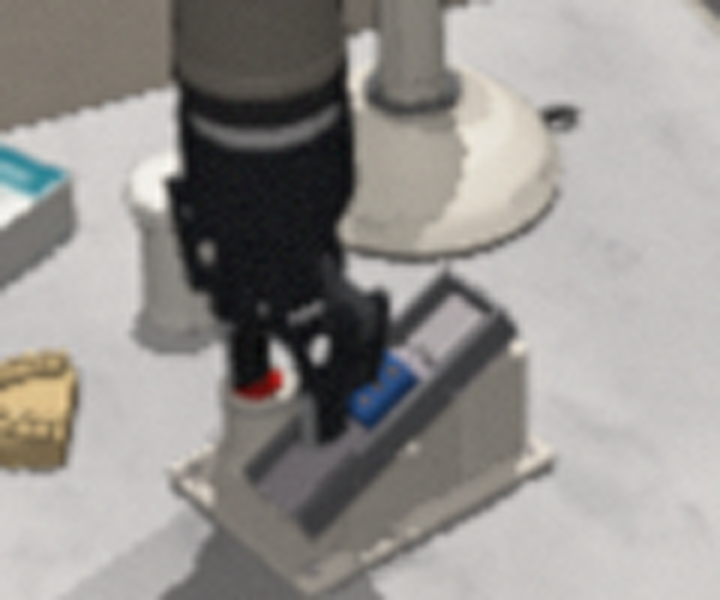

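```bash
python3 -m inch '[[[0,0,-0.004],0,0.153],[[0,0,-0.004],0,0.153]]';  python3 - <<'E'
from plant import *
from h import *
def shot():
    o=[]
    for n in('scene','wrist'):
        f=grab_frame(n);b=[b for b in blobs(blue(f['pixels']),15) if (300<b[1][0]<350 and b[1][1]<240 if n=='scene' else 200<b[1][0]<320 and b[1][1]>290)];o.append(b)
    return o
for i in range(5): print(get_state()['t'],get_state()['ee_pos'],get_state()['contact_force'].round(1),shot())
f=grab_frame('scene');cv2.imwrite('pics/scene6.png',cv2.resize(f['pixels'][130:230,260:380],None,fx=6,fy=6,interpolation=cv2.INTER_CUBIC))
b=blobs(blue(f['pixels']),15);O=np.array([.4433,.1452]);y=.231;X=np.array([np.cos(y),np.sin(y)]);Y=np.array([-X[1],X[0]])
for q in b:
    if q[1][1]<240 and q[1][0]<350:
        w=onz(f,q[1],.078)[:2]-O;print(q,w@X,w@Y)
E
```

```text
t: 4.85
ee_pos: [0.4337, 0.1721, 0.0726]
eef_rot: [3.132, 0.015, -2.91]
contact_force: [-4.9, -2.8, 17.2]
gripper_width: 0.049
4.85 [0.43370793 0.17214128 0.072629  ] [-4.9 -2.8 17.2] [[([318, 189, 11, 12, 64], [323.0, 195.2])], [([246, 311, 44, 71, 2063], [270.4, 345.1])]]
4.95 [0.43370788 0.17212792 0.0726595 ] [-5.  -2.2 15.5] [[([318, 189, 11, 12, 64], [323.0, 195.1])], [([246, 312, 44, 70, 2074], [270.4, 344.9])]]
5.05 [0.4337041  0.17215238 0.07267218] [-4.9 -2.3 14.9] [[([318, 189, 11, 12, 62], [323.0, 195.1])], [([247, 311, 43, 71, 2069], [270.4, 345.0])]]
5.15 [0.43370493 0.17213001 0.07266736] [-5.4 -3.1 16.4] [[([318, 189, 11, 12, 61], [322.9, 195.2])], [([247, 312, 43, 70, 2070], [270.4, 345.0])]]
5.25 [0.43368404 0.17214098 0.07266753] [-4.7 -3.2 15.7] [[([318, 188, 11, 13, 63], [322.8, 195.1])], [([247, 311, 43, 71, 2072], [270.4, 345.0])]]
([318, 188, 11, 13, 64], [323.0, 195.1]) 0.022439165741013702 -0.008865590714191624
```

View pics/scene6.png

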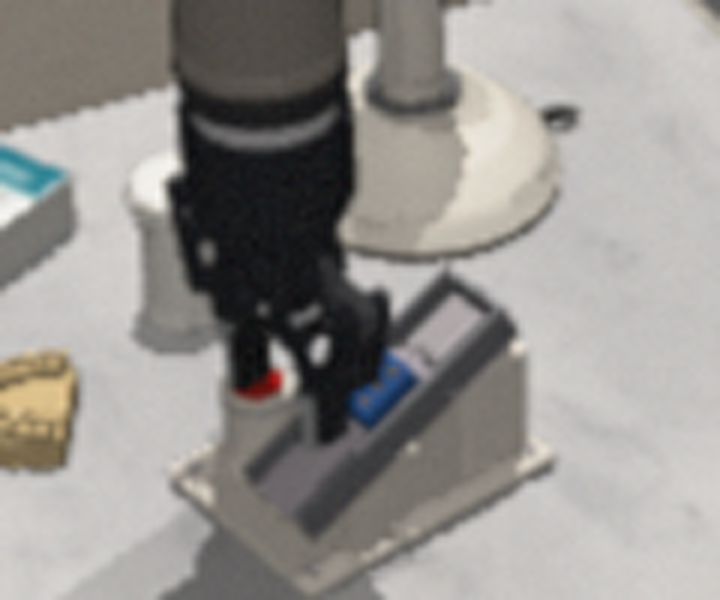

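Run:
```python
from plant import *
print(finish_job())
```

```text
the job is handed in; nothing more can be done
None
```

The block is ejected and held as asked, and I handed the job in at about 5.3 s. One finger stood in the chute before the button went down. The other finger then pressed the button to its stop, and the block slid out of its pocket and stopped against the chute finger.

**Last checks**
- **Block:** it is clear of its pocket and touching the finger. Its image position stayed within about 0.2 px over the last 0.4 s, in both the scene and wrist views.
- **Button:** the tool went down about 8 mm after first contact at 3.7 N. The force was 6.6 N near the bottom, then rose to about 16 N, which I take as the end stop. I could not read the button's travel directly.
- **Other objects:** I did not touch anything else, and the bystanders in view looked unmoved. I did not measure their positions afterwards.

**Disagreements and doubts**
- **Sideways force:** the final reading included about 5 N sideways, toward the low end of the chute. It could be arm compliance, or the chute finger lightly touching the sloped lane. The measured heights should leave about 3 mm of clearance there.
- **Block position:** a rough single-view check put the block about 9 mm off the chute's centre line. The finger hid part of it, so I did not rely on that figure. An earlier block measurement, also partly hidden, came out 4 mm off the expected distance, and I discarded it.

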